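# Mirror the bench row for a left-handed engraver

### The arm

A 7-joint arm with a two-finger parallel gripper is mounted at the origin on a cart in front of the work surface, level with it; the furniture and walls round the work are solid. World frame = base frame: x ahead of the robot, y to its left, z up, the work surface at z = 0. Lengths are in m, angles in rad, forces in N, time in s.
With the tool pointing down it reaches from about 0.4 to 0.875 m from the base axis. Payload 6.5 kg.
Tool frame: the origin (TCP) lies on the centre line of the jaws, within the pads' length; the fingertips stand 22 mm ahead of it and the grasp point (between the pads) lies 3 mm ahead of it (robot.tcp_to_tips is the distance from the TCP to the fingertips, in m); x points along the fingers, y is the direction in which the jaws open and shut, and the axes are right-handed (so a half turn about x gives the same grasp; the last joint's range is limited). The gripper opens to 88 mm and grips with 3 to 60 N. Pads are 18 mm wide; open, the fingers measure 123 mm over their backs; the gripper's body (75 mm by 187 mm) begins 45 mm behind the grasp point.
Start: joints at [-0.066, 0.536, -0.004, 1.538, 0.003, 1.067, -0.071], TCP at [0.65, 0, 0.23] pointing down, gripper open.
Joint ranges: [-2.7, 2.7], [-0.37, 2.16], [-1.27, 1.26], [0.24, 2.4], [-1.31, 4.45], [0.19, 1.91], [-2.76, 2.76]. Speed limits (rad/s): [2.39, 2.39, 3.14, 3.14, 3.14, 3.14, 3.14].

### API

Orientations are given as a 3x3 rotation matrix whose columns are the frame's x, y, z axes.
In Python, from workcell import robot gives the robot as it stands.
- The arm moves only by the tool play_rows, never from a script. Its argument "motion" is text: rows parted by semicolons, each of 5 numbers parted by spaces: the closure, from 0 (fully open) to 1 (shut), then the shift along the world's x, y, z in mm, then the turn about the world's z in degrees. In form: hand tx ty tz twist; .... A call has exactly 10 rows; each row shifts and turns the pose as measured when the row begins; what a row does not reach is not made up. A row lasts 1/10 s, in which the tool goes at most 50 mm and 8.59 degrees, less where a joint would pass 70% of its speed; a pose out of reach is approached as far as the arm can. A call with a gripper value outside its range is refused whole. The fingers move at their own pace and stop on an object; the grip force is fixed at half the most. Time passes only in rows, so rows that do not move let the fingers close, or fill a call up. It gives the time, the measured TCP pose, the force and the opening at its end, in the units of the state.
- robot.state(): the state, without advancing time (a new reading comes with each control period).
- robot.grab_frame(name): name is "scene" or "side" or "wrist"; returns a dict with "pixels" (400x640x3 uint8, red, green, blue), "range_z" (400x640 float32, m along the optical axis (not along the pixel's ray), 0 where there is no reading), "camera_matrix" (3x3 intrinsics, pixels), "pose" (4x4, takes a point from camera to world coordinates); the wrist camera has in their place "T_tool_cam" (4x4, takes a point from camera to tool coordinates, whose origin is the TCP and whose axes are the tool frame's). Camera axes: x right, y down, z forward; pixel columns grow to the right and rows downward; lengths in m; the calibration is good to about 2 mm. The wrist camera is an equidistant fisheye: a pixel r from the principal point sees the ray r / f radians off the axis. A picture is of the moment at which its call begins: read the wrist's pose just before it.
- robot.sign_off(): hands the job in, once; it reports no verdict.
Trained networks look in the newest picture that a camera, given by its name, has taken for a name from the list of things; names that differ only in an ending like _2 or _b are one class to them, and where a whole thing is asked for, a point or a joint stands for the part that bears it (a point fixed in the world has none). Each returns a list of dicts, best first, with "score" (0 to 1); they miss things now and then, are a little off and sometimes report something else, mostly with a low value. They report only what shows in the picture. A call takes as long as a camera call. They do not tell look-alikes from the thing itself.
- robot.find_in(query, camera): "position" ([x, y, z] in m, in world coordinates, good to about 4 mm: the middle of the surface that is visible of it).
- robot.regions_of(query, camera): "region" (400x640 bool, what is visible of it).
- robot.mark_of(query, camera): "position" ([x, y, z] in m, in world coordinates, good to about 4 mm: a listed point, or the origin of a listed thing).
The state is a dict: "time_s": time; "joint_positions": joint angles; "joint_velocities": joint speeds; "tau": joint torques, N m; "tcp_pos": TCP position; "tool_rot": TCP orientation; "force": force on the tool from outside, world axes, zero at the start; "ft_torque": the same for the moment, N m; "opening": opening from 0.0 (shut) to 1.0 (fully open).
Only numpy, scipy, OpenCV 4.12 (cv2) and the standard library are available. Lean on these libraries where they do the work, as an engineer would, in place of code of your own. Each camera call takes 0.05 s, during which the arm holds its last target. There are 200 camera calls.

### The job

A left-handed engraver takes over this desk: move the four things from the wooden board to the empty aluminium board in reverse order, so that what stood at the left end now stands at the right end, and so on along the row. Stand each upright in the middle of its own black square, and leave the tweezers, the graver blank, the eraser and the salt jar where they are.

Things in the scene. Friction and masses are not known exactly. Their poses are not given: they have to be found in the camera images.
- brass_tin_center (a point): Low round closed tin, plain brass-coloured, 46 mm across, 17 mm high. Upright, z up; this point is its centre, half-way up.
- lidded_tin_center (a point): Small round tin with a pale body and a black lid, 40 mm across (body 38), 23 mm high; the lid stays on. Upright, z up; this point is its centre, half-way up.
- weight_center (a point): Turned brass weight: a 28 mm cylinder with a small knob on top, 31 mm high in all; the lower half has upright sides. Upright, z up; this point is its centre, half-way up.
- pitch_dop_center (a point): Round wooden dop with a lump of black pitch on top, about 48 mm across over the pitch (the wood about 43 mm), 34 mm high; grasp the wood. Upright, z up; this point is its centre, half-way up.
- liner_brass_tin: The liner on which the brass tin starts. It is a cork square 52 x 52 mm, 3 mm thick, fixed on the wooden board; origin at the centre of its underside. It marks the bay where that thing stood at the start and never moves.
- liner_lidded_tin: The liner on which the black-lidded tin starts. It is a cork square 52 x 52 mm, 3 mm thick, fixed on the wooden board; origin at the centre of its underside. It marks the bay where that thing stood at the start and never moves.
- liner_weight: The liner on which the brass weight starts. It is a cork square 52 x 52 mm, 3 mm thick, fixed on the wooden board; origin at the centre of its underside. It marks the bay where that thing stood at the start and never moves.
- liner_pitch_dop: The liner on which the pitch dop starts. It is a cork square 52 x 52 mm, 3 mm thick, fixed on the wooden board; origin at the centre of its underside. It marks the bay where that thing stood at the start and never moves.
- old_rack: Wooden board with a row of four bays, the things on it: 60 mm deep (x), 268 long (y), 12 thick, end cheeks 22 high, no other walls. Fixed; origin at the centre of its underside. Cork liner tops are 15 mm above the desk. Bay centres at y = +93, +31, -31, -93 mm in its frame, +y to the left as seen from the robot (it is turned up to 0.12 rad). Tweezers 8 mm high lie close behind it.
- new_rack: Empty aluminium board, shaped and fixed like the wooden one, to the left or right of it; origin at the centre of its underside. Its four black rubber squares, 52 x 52 mm, have their tops 15 mm above the desk. Bay centres at y = +93, +31, -31, -93 mm in its frame, +y to the left as seen from the robot (it is turned up to 0.12 rad). A steel graver blank 8 mm high lies close behind it.
Mind the look-alikes: they are no part of the job. What is shaped like the part that bears brass_tin_center but orange or pink is not meant.

How it is judged:
By the outcome, as a careful person would: the job done as asked, in the order asked, and still so for the second after the job is handed in, with the robot touching nothing.
It also fails if it takes over 99 s, if anything falls off the work surface, if the arm or the gripper's body presses on something with over 40 N, if the wrist force passes 120 N, or if a joint passes its speed limit or range.

## Working session

There is one attempt and no reset: what is moved stays moved. The work goes in short steps, Python scripts to look and compute and a tool call to move; the robot and the scene stay as the last step left them, time stands still between calls to the robot, and variables do not carry over. Pictures are saved under pics/ and viewed, about 12 in all and at most 16, crops included, and the job is handed in when it is done.

Besides the shell and the picture viewer there is one more tool, called by a JSON object that holds its "method" and its "body". play_rows: Moves the arm, as the interface text tells. Its arguments: {"type":"object","properties":{"motion":{"type":"string"}},"required":["motion"]}

```bash
mkdir -p pics; ls; cat > h.py <<'E'
import numpy as np, cv2
from workcell import robot
def save(f,name): cv2.imwrite('pics/'+name,cv2.cvtColor(f['pixels'],cv2.COLOR_RGB2BGR))
def cloud(f):
    z=f['range_z'];K=f['camera_matrix'];v,u=np.indices(z.shape)
    p=np.stack([(u-K[0,2])/K[0,0]*z,(v-K[1,2])/K[1,1]*z,z],-1)
    return p@f['pose'][:3,:3].T+f['pose'][:3,3]
E
python3 - <<'E'
from h import *
np.set_printoptions(precision=4,suppress=True)
ims=[]
for c in('scene','side'):
    f=robot.grab_frame(c);save(f,c+'0.png');np.savez(c+'0.npz',**f)
    print(c,f['pose'].tolist())
    for q in('brass_tin_center','lidded_tin_center','weight_center','pitch_dop_center','old_rack','new_rack'):
        print(q,[(round(d['score'],2),np.round(d['position'],3)) for d in robot.mark_of(q,c)[:3]])
print(robot.state())
E
```

```text
pics
scene [[0.6270800383480915, 0.6838982548299457, -0.37289918549912493, 0.9880896686883677], [0.7789525475170651, -0.5517138871819505, 0.2980683066131935, -0.4346088768332659], [-0.001885264445825237, -0.47738345565293394, -0.8786930533734929, 0.9036876266227466], [0.0, 0.0, 0.0, 1.0]]
brass_tin_center [(0.92, array([ 0.719, -0.072,  0.01 ])), (0.71, array([0.762, 0.023, 0.007])), (0.59, array([ 0.572, -0.202,  0.02 ]))]
lidded_tin_center [(0.83, array([ 0.57 , -0.264,  0.026]))]
weight_center []
pitch_dop_center [(0.51, array([ 0.573, -0.323,  0.033]))]
old_rack [(0.95, array([ 0.565, -0.293,  0.   ]))]
new_rack [(0.79, array([ 0.541,  0.018, -0.   ]))]
side [[0.1402465713336258, -0.8624381092437556, 0.48634494646620735, 0.16485012913904146], [-0.9900222912040804, -0.12892950778532117, 0.05685987109779421, -0.19664811372242832], [0.013666094840341113, -0.48946674018393804, -0.8719148743458414, 0.9128662544935388], [0.0, 0.0, 0.0, 1.0]]
brass_tin_center [(0.85, array([ 0.716, -0.076,  0.011])), (0.8, array([ 0.571, -0.201,  0.025])), (0.52, array([0.759, 0.023, 0.007]))]
lidded_ti
[... 187 characters left out ...]
 -0.266,  0.009]))]
old_rack [(0.9, array([ 0.564, -0.293, -0.001]))]
new_rack [(0.93, array([0.544, 0.016, 0.   ]))]
{'time_s': 0.7, 'joint_positions': array([-0.0662,  0.5364, -0.0044,  1.5379,  0.0026,  1.0673, -0.0712]), 'joint_velocities': array([ 0.0022, -0.0001, -0.0008, -0.0004,  0.0001,  0.0012,  0.0006]), 'tau': array([  0.0005, -57.0767,   0.9902, -25.1878,  -0.0564,   0.0108,
         0.    ]), 'tcp_pos': array([0.65  , 0.    , 0.2301]), 'tool_rot': array([[ 0.    ,  1.    ,  0.0001],
       [-0.    ,  0.0001, -1.    ],
       [-1.    ,  0.    ,  0.    ]]), 'force': array([-0.1213, -0.7569, -0.5083]), 'ft_torque': array([ 0.0135, -0.013 ,  0.0099]), 'opening': 1.0022636772041442}
```

View pictures.

View pics/side0.png

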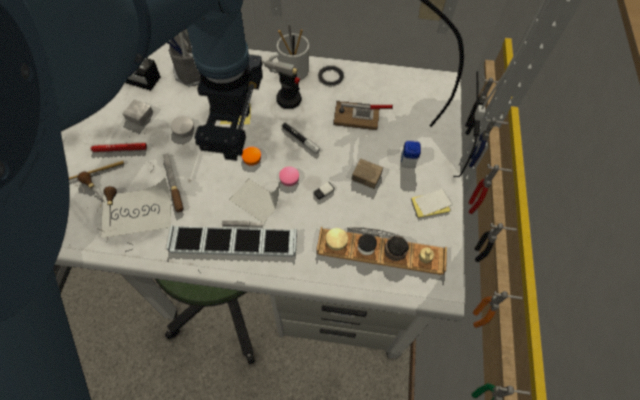

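View pics/scene0.png

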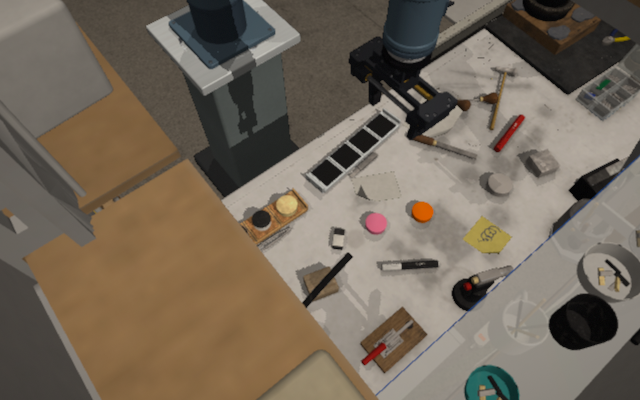

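```bash
python3 - <<'E'
from h import *
np.set_printoptions(precision=4,suppress=True)
f=dict(np.load('side0.npz'));P=cloud(f);px=f['pixels'].astype(int)
s=dict(np.load('scene0.npz'));Q=cloud(s)
print('scene overhang pts',Q[250,150],Q[350,200],Q[280,320],Q[200,100],Q[50,50])
robot.grab_frame('side')
def rect(m,n,F=P):
    p=F[m]; p=p[(p[:,2]>.004)&(p[:,2]<.06)]
    r=cv2.minAreaRect((p[:,:2]*1000).astype(np.float32)); print(n,len(p),r,np.median(p[:,2]),p[:,2].max())
for q in('new_rack','old_rack'):
    rg=robot.regions_of(q,'side'); rect(rg[0]['region'],q)
# black squares
X,Y,Z=P[...,0],P[...,1],P[...,2]
m=(px.max(-1)<45)&(abs(X-.543)<.06)&(abs(Y-.017)<.14)&(Z>.005)&(Z<.03)
n,l,st,c=cv2.connectedComponentsWithStats(m.astype(np.uint8))
for i in range(1,n):
    if st[i,4]>100: rect(l==i,'sq%d'%i)
for q in('brass_tin_center','lidded_tin_center','weight_center','pitch_dop_center'):
    for r in robot.regions_of(q,'side')[:3]:
        p=P[r['region']]; print(q,round(r['score'],2),len(p),np.median(p,0),np.percentile(p[:,2],97))
        t=p[p[:,2]>np.percentile(p[:,2],95)-.006]; print('   top circle',cv2.minEnclosingCircle((t[:,:2]*1000).astype(np.float32)),t.mean(0))
for q in('liner_brass_tin','liner_lidded_tin','liner_pitch_dop','liner_weight'):
    print(q,[(round(d['score'],2),np.round(d['position'],4)) for d in robot.mark_of(q,'side')[:4]])
E
```

```text
scene overhang pts [ 0.8535 -0.4467  0.6716] [ 0.9155 -0.4533  0.6719] [ 0.8452 -0.3253  0.3838] [ 0.8046 -0.4542  0.6671] [ 0.7411 -0.429   0.7197]
new_rack 3458 ((544.608642578125, 16.27142333984375), (62.2114372253418, 268.50079345703125), 6.552179336547852) 0.014799190149689223 0.025389090776071876
old_rack 1214 ((567.0167236328125, -295.82818603515625), (268.51348876953125, 61.24681091308594), 88.15270233154297) 0.012769466123030315 0.025986693475199996
sq2 441 ((532.48193359375, 107.65461730957031), (45.677852630615234, 47.91586685180664), 8.396284103393555) 0.015500859094907948 0.02104968943176111
sq3 443 ((539.3569946289062, 45.41609573364258), (46.23319625854492, 47.870574951171875), 8.14684772491455) 0.015448848522544467 0.02073002773408905
sq4 442 ((546.6871337890625, -15.644737243652344), (47.655517578125, 46.094486236572266), 7.720809459686279) 0.015655819719292474 0.020244335000417224
sq5 445 ((554.1723022460938, -77.0368881225586), (48.70042419433594, 46.36396026611328), 6.683210372924805) 0.015631139463210597 0.0210501407729351
brass_tin_center 0.76 311 [ 0.7168 -0.07
[... 581 characters left out ...]
1875, -263.4360656738281), 20.573490142822266) [ 0.5689 -0.2638  0.0388]
weight_center 0.54 160 [ 0.5594 -0.3846  0.0339] 0.04714500621931217
   top circle ((563.2086181640625, -386.8325500488281), 5.750652313232422) [ 0.5627 -0.3866  0.0461]
pitch_dop_center 0.63 504 [ 0.5627 -0.323   0.0432] 0.05018985237997065
   top circle ((569.6283569335938, -326.2237854003906), 21.79840850830078) [ 0.5681 -0.325   0.0467]
liner_brass_tin [(0.71, array([ 0.5667, -0.1986,  0.0144])), (0.6, array([ 0.5617, -0.3895,  0.012 ]))]
liner_lidded_tin [(0.55, array([ 0.5669, -0.2643,  0.0066]))]
liner_pitch_dop [(0.69, array([ 0.5629, -0.3229,  0.0116]))]
liner_weight [(0.89, array([ 0.5631, -0.387 ,  0.011 ]))]
```

{"method": "play_rows", "body": {"motion": "0 -14 -34 -16 0;0 -14 -34 -16 0;0 -14 -34 -16 0;0 -14 -34 -16 0;0 -14 -34 -16 0;0 -10 -31 -16 0;0 0 0 -14 0;0 0 0 0 0;0 0 0 0 0;0 0 0 0 0"}}

```text
time_s: 2.25
tcp_pos: [0.5683, -0.204, 0.1187]
tool_rot: [[0.006, 1.0, 0.005], [0.002, 0.005, -1.0], [-1.0, 0.006, -0.002]]
force: [0.4, -0.1, 0.5]
opening: 1.0
```

```bash
cat >> h.py <<'E'
def wcloud():
    s=robot.state();f=robot.grab_frame('wrist');K=f['camera_matrix'];z=f['range_z'];v,u=np.indices(z.shape)
    a=(u-K[0,2])/K[0,0];b=(v-K[1,2])/K[1,1];r=np.hypot(a,b)+1e-9
    k=np.tan(np.minimum(r,1.4))/r
    p=np.stack([a*k*z,b*k*z,z],-1);T=f['T_tool_cam'];p=p@T[:3,:3].T+T[:3,3]
    return f,p@s['tool_rot'].T+s['tcp_pos']
E
python3 - <<'E'
from h import *
np.set_printoptions(precision=4,suppress=True)
f,P=wcloud();save(f,'w1.png')
for q in('brass_tin_center','lidded_tin_center','pitch_dop_center','old_rack'):
    print(q,[(round(d['score'],2),np.round(d['position'],4)) for d in robot.mark_of(q,'wrist')[:3]])
    for r in robot.regions_of(q,'wrist')[:1]:
        p=P[r['region']];p=p[p[:,2]<.07]; t=p[p[:,2]>np.percentile(p[:,2],90)-.004]
        print('  ',len(p),np.percentile(p[:,2],95),cv2.minEnclosingCircle((t[:,:2]*1000).astype(np.float32)),t.mean(0))
E
```

```text
brass_tin_center [(0.78, array([ 0.7175, -0.0787,  0.0093])), (0.71, array([ 0.575 , -0.1956,  0.0211]))]
   2405 0.03322162961259409 ((571.5155639648438, -200.26324462890625), 22.971044540405273) [ 0.5717 -0.1994  0.0321]
lidded_tin_center [(0.7, array([ 0.5691, -0.2617,  0.0243]))]
   1669 0.03902847773142479 ((568.169921875, -262.940673828125), 20.458614349365234) [ 0.5677 -0.261   0.038 ]
pitch_dop_center [(0.61, array([ 0.5657, -0.3277,  0.034 ]))]
   1290 0.04836733006755734 ((567.2283325195312, -323.27825927734375), 19.48858070373535) [ 0.5677 -0.3223  0.0462]
old_rack []
   2616 0.022079911247450006 ((569.1549072265625, -184.58834838867188), 34.045833587646484) [ 0.5699 -0.1647  0.0215]
```

View pics/w1.png

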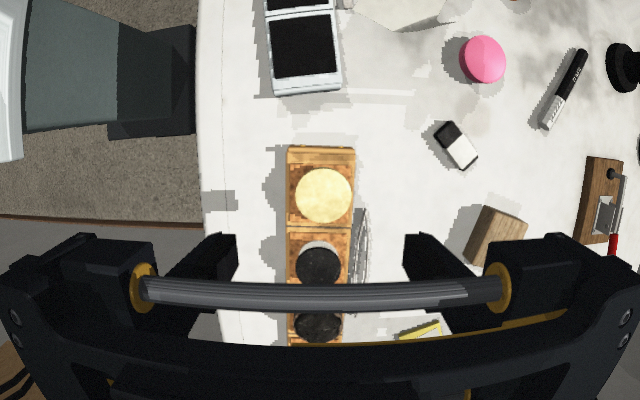

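{"method": "play_rows", "body": {"motion": "0 3 3.5 -25 0;0 0 0 -25 0;0 0 0 -20 0;0 0 0 -9 0;0 0 0 0 0;1 0 0 0 0;1 0 0 0 0;1 0 0 0 0;1 0 0 0 0;1 0 0 0 0"}}

```text
time_s: 3.7
tcp_pos: [0.5743, -0.2029, 0.0418]
tool_rot: [[0.014, 1.0, 0.003], [-0.001, 0.003, -1.0], [-1.0, 0.014, 0.001]]
force: [0.1, -0.9, 1.1]
opening: 0.566
```

{"method": "play_rows", "body": {"motion": "1 0 0 0 0;1 0 0 0 0;1 0 0 0 0;1 0 0 0 0;1 0 0 0 0;1 0 0 15 0;1 0 0 25 0;1 0 0 25 0;1 0 0 20 0;1 0 0 0 0"}}

```text
time_s: 4.7
tcp_pos: [0.5742, -0.2029, 0.1335]
tool_rot: [[0.015, 1.0, 0.003], [-0.001, 0.003, -1.0], [-1.0, 0.015, 0.001]]
force: [0.6, 0.2, 1.5]
opening: 0.001
```

```bash
python3 - <<'E'
from h import *
f,P=wcloud();save(f,'w2.png')
s=robot.grab_frame('side');c=s['pixels'][180:300,260:480];cv2.imwrite('pics/s2.png',cv2.cvtColor(cv2.resize(c,None,fx=3.5,fy=3.5,interpolation=2),cv2.COLOR_RGB2BGR))
for r in robot.regions_of('brass_tin_center','wrist')[:3]:
        p=P[r['region']];p=p[p[:,2]<.07]; t=p[p[:,2]>np.percentile(p[:,2],90)-.004]
        print('  ',len(p),np.percentile(p[:,2],95),cv2.minEnclosingCircle((t[:,:2]*1000).astype(np.float32)),t.mean(0))
E
```

```text
1706 0.01820961144737751 ((718.8096313476562, -74.33223724365234), 23.606069564819336) [ 0.71760054 -0.07530038  0.01691697]
   2112 0.033282601885973685 ((572.1610107421875, -200.10977172851562), 23.155101776123047) [ 0.57188927 -0.19944513  0.03210095]
   6437 0.020315284120902822 ((553.4581298828125, -69.36617279052734), 54.29275894165039) [ 0.55342962 -0.07293445  0.01525647]
```

View pics/w2.png

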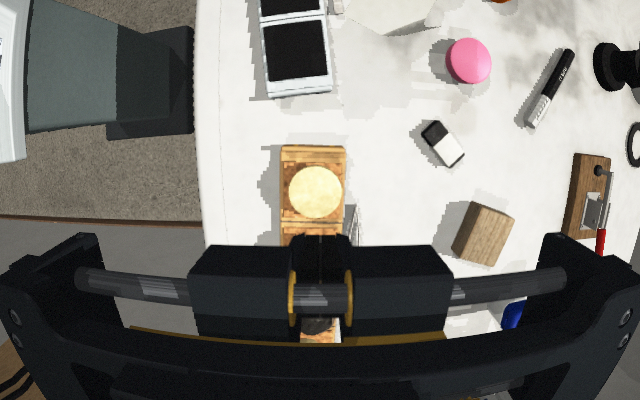

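View pics/s2.png

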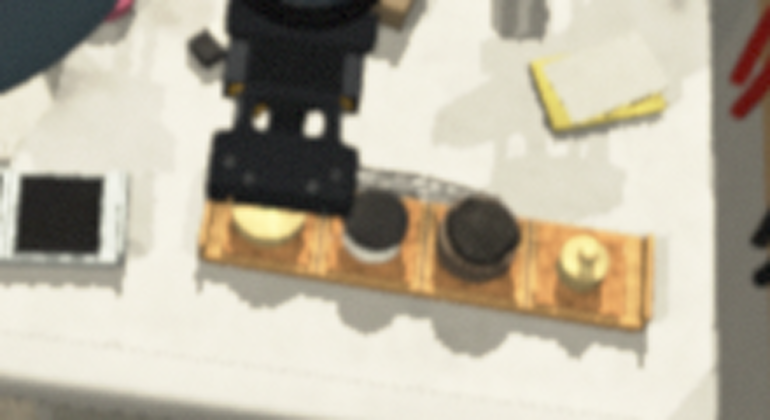

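{"method": "play_rows", "body": {"motion": "0 -2 3 0 0;0 0 0 0 0;0 0 0 0 0;0 0 0 0 0;0 0 0 0 0;0 0 0 0 0;0 0 0 -25 0;0 0 0 -25 0;0 0 0 -20 0;0 0 0 0 0"}}

```text
time_s: 5.85
tcp_pos: [0.5683, -0.1984, 0.0546]
tool_rot: [[0.005, 1.0, 0.004], [0.002, 0.003, -1.0], [-1.0, 0.005, -0.002]]
force: [-0.5, 0.9, -1.0]
opening: 0.885
```

{"method": "play_rows", "body": {"motion": "0 2 -1 -9 0;0 0 0 -7 0;0 0 0 0 0;0 0 0 0 0;0 0 0 0 0;1 0 0 0 0;1 0 0 0 0;1 0 0 0 0;1 0 0 0 0;1 0 0 0 0"}}

```text
time_s: 6.85
tcp_pos: [0.5734, -0.2005, 0.0416]
tool_rot: [[0.011, 1.0, 0.003], [-0.0, 0.003, -1.0], [-1.0, 0.011, 0.0]]
force: [-0.4, -0.1, 0.0]
opening: 0.571
```

{"method": "play_rows", "body": {"motion": "1 0 0 0 0;1 0 0 0 0;1 0 0 0 0;1 0 0 0 0;1 0 0 0 0;1 0 0 0 0;1 0 0 0 0;1 0 0 0 0;1 0 0 0 0;1 0 0 0 0"}}

```text
time_s: 7.85
tcp_pos: [0.5733, -0.2004, 0.0415]
tool_rot: [[0.011, 1.0, 0.003], [-0.0, 0.003, -1.0], [-1.0, 0.011, 0.0]]
force: [-0.6, 0.6, 1.2]
opening: 0.001
```

```bash
python3 - <<'E'
from h import *
f,P=wcloud();save(f,'w3.png')
s=robot.state();print(s['tcp_pos'],s['joint_positions'])
z=f['range_z'];
for v,u in((260,320),(250,320),(240,320),(195,320)): print(v,u,P[v,u])
for r in robot.regions_of('brass_tin_center','wrist')[:3]:
        p=P[r['region']];p=p[p[:,2]<.07]; t=p[p[:,2]>np.percentile(p[:,2],90)-.004]
        print('  ',len(p),np.percentile(p[:,2],95),cv2.minEnclosingCircle((t[:,:2]*1000).astype(np.float32)),t.mean(0))
E
```

```text
[ 0.57327338 -0.20044765  0.04150861] [ 0.25595196  0.71057691  0.01082751  1.77258763 -0.01626004  0.64789543
  0.28025284]
260 320 [ 0.5735108  -0.19644934  0.06988024]
250 320 [ 0.57351077 -0.19186816  0.06889933]
240 320 [ 0.57364797 -0.19229521  0.05632096]
195 320 [ 0.57399837 -0.17878966  0.02109346]
   2793 0.033136270157850305 ((571.83154296875, -199.70762634277344), 22.979734420776367) [ 0.57109482 -0.19038284  0.03212983]
   2922 0.018112746458875065 ((718.7203979492188, -74.27555847167969), 24.018369674682617) [ 0.71664439 -0.07547732  0.01688091]
```

View pics/w3.png

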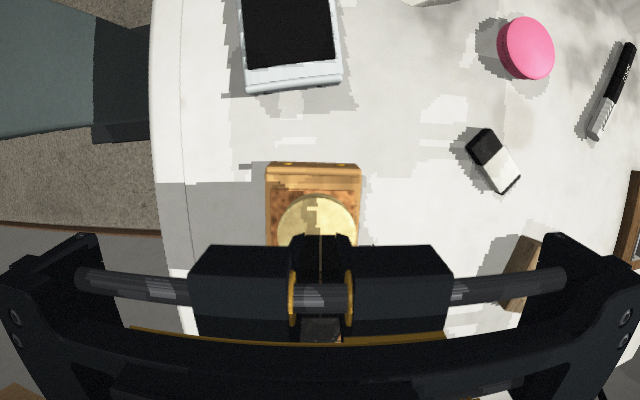

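```bash
python3 - <<'E'
from h import *
print(robot.tcp_to_tips, [a for a in dir(robot) if a[0]!='_'])
f,P=wcloud()
m=(abs(P[...,0]-.573)<.02)&(P[...,2]>.03)&(abs(P[...,1]+.2)<.03)
# lowest visible finger surface
for u in (300,310,330,340):
  print(u,[(v,np.round(P[v,u]*1000).astype(int).tolist()) for v in range(196,262,5)])
E
```

```text
0.022 ['PlanningError', 'find_in', 'grab_frame', 'mark_of', 'regions_of', 'sign_off', 'state', 'tcp_to_tips']
300 [(196, [562, -181, 16]), (201, [563, -180, 31]), (206, [563, -182, 33]), (211, [563, -185, 33]), (216, [563, -188, 31]), (221, [563, -191, 32]), (226, [563, -194, 32]), (231, [563, -197, 33]), (236, [564, -191, 55]), (241, [564, -190, 62]), (246, [564, -191, 67]), (251, [565, -191, 72]), (256, [565, -192, 75]), (261, [565, -192, 81])]
310 [(196, [568, -179, 23]), (201, [568, -180, 32]), (206, [568, -182, 32]), (211, [568, -185, 32]), (216, [568, -188, 32]), (221, [568, -191, 32]), (226, [568, -194, 32]), (231, [568, -197, 32]), (236, [569, -192, 52]), (241, [569, -193, 57]), (246, [569, -192, 64]), (251, [569, -192, 69]), (256, [569, -192, 75]), (261, [569, -192, 80])]
330 [(196, [580, -180, 19]), (201, [579, -180, 31]), (206, [579, -182, 32]), (211, [579, -185, 33]), (216, [580, -188, 32]), (221, [580, -191, 31]), (226, [580, -194, 32]), (231, [580, -197, 32]), (236, [579, -192, 53]), (241, [578, -192, 58]), (246, [578, -192, 63]), (251, [578, -192, 71]), (256, [578, -192, 75]), (261, [578, -192, 80])]
340 [(196, [586, -181, 15]), (201, [586, -184, 15]), (206, [585, -183, 31]), (211, [585, -186, 31]), (216, [585, -188, 32]), (221, [585, -191, 32]), (226, [585, -194, 32]), (231, [585, -197, 32]), (236, [583, -191, 55]), (241, [583, -191, 61]), (246, [583, -191, 67]), (251, [582, -190, 73]), (256, [582, -192, 75]), (261, [582, -193, 79])]
```

```bash
python3 - <<'E'
from h import *
for n in('scene0','side0'):
    f=dict(np.load(n+'.npz'));P=cloud(f)
    m=(abs(P[...,0]-.65)<.13)&(abs(P[...,1])<.11)&(P[...,2]>.12)&(P[...,2]<.45)
    p=P[m]
    print(n,len(p))
    for lo in range(150,340,10):
        q=p[(p[:,2]*1000>=lo)&(p[:,2]*1000<lo+10)]
        if len(q): print(lo,len(q),np.round(np.r_[q[:,:2].min(0),q[:,:2].max(0)]*1000))
    if n=='scene0':
        c=f['pixels'][20:150,330:480];cv2.imwrite('pics/g.png',cv2.cvtColor(cv2.resize(c,None,fx=4,fy=4,interpolation=2),cv2.COLOR_RGB2BGR))
E
```

```text
scene0 5765
230 10 [596. -11. 692.   5.]
240 70 [592. -14. 706.   6.]
250 83 [591. -13. 707.   6.]
260 83 [590. -14. 709.   8.]
270 44 [587. -13. 708.   1.]
280 50 [588. -14. 605.   9.]
290 19 [588. -13. 598.   5.]
300 127 [564. -36. 734.  33.]
310 398 [564. -37. 734.  29.]
320 473 [558. -37. 740.  32.]
330 420 [558. -38. 742.  29.]
side0 4904
230 4 [606. -11. 703.  -9.]
240 47 [593. -11. 707.  10.]
250 46 [591. -12. 709.   9.]
260 18 [591. -11. 697.   8.]
270 3 [696.  -7. 697.  -5.]
280 5 [696. -11. 704.  -8.]
290 3 [703. -11. 711. -11.]
300 116 [565. -35. 736.  32.]
310 313 [565. -36. 736.  33.]
320 353 [559. -36. 742.  29.]
330 243 [557. -36. 743.  33.]
```

View pics/g.png

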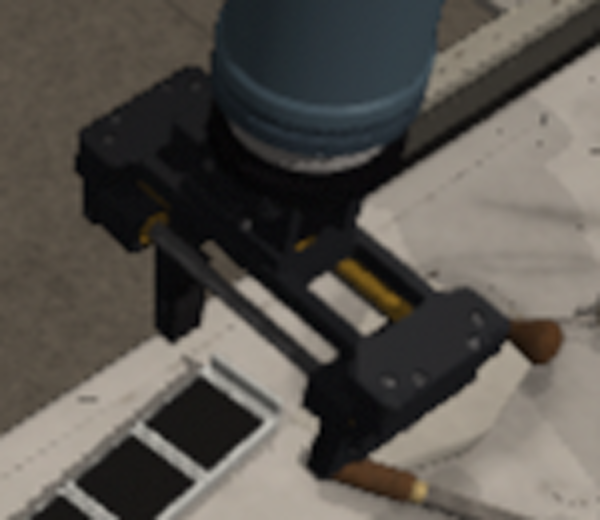

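{"method": "play_rows", "body": {"motion": "0 0 0 0 0;0 0 0 0 0;0 0 0 0 0;0 0 0 0 0;0 0 0 0 0;0 0 0 0 0;0 0 0 0 0;0 0 0 0 0;0 0 0 0 0;0 0 0 0 0"}}

```text
time_s: 9.0
tcp_pos: [0.5733, -0.2005, 0.0415]
tool_rot: [[0.011, 1.0, 0.003], [-0.0, 0.003, -1.0], [-1.0, 0.011, 0.0]]
force: [1.1, -0.4, 0.5]
opening: 0.89
```

{"method": "play_rows", "body": {"motion": "0 -1 0.5 -12 0;0 0 0 -10 0;0 0 0 -6 0;0 0 0 0 0;0 0 0 0 0;0 0 0 0 0;0 0 0 0 0;0 0 0 0 0;0 0 0 0 0;0 0 0 0 0"}}

```text
time_s: 10.0
tcp_pos: [0.5721, -0.1999, 0.0108]
tool_rot: [[0.011, 1.0, 0.003], [-0.0, 0.003, -1.0], [-1.0, 0.011, 0.0]]
force: [-0.2, -0.0, 0.3]
opening: 1.001
```

{"method": "play_rows", "body": {"motion": "1 0 0 0 0;1 0 0 0 0;1 0 0 0 0;1 0 0 0 0;1 0 0 0 0;1 0 0 0 0;1 0 0 0 0;1 0 0 0 0;1 0 0 10 0;1 0 0 10 0"}}

```text
time_s: 11.0
tcp_pos: [0.5711, -0.1995, 0.0309]
tool_rot: [[0.008, 1.0, 0.003], [0.001, 0.003, -1.0], [-1.0, 0.008, -0.001]]
force: [0.1, -0.2, 0.1]
opening: 0.485
```

{"method": "play_rows", "body": {"motion": "1 0 0 20 0;1 0 0 10 0;1 -4 30 0 0;1 -4 30 0 0;1 -4 30 0 0;1 -4 30 0 0;1 0 0 0 0;1 0 0 0 0;1 0 0 0 0;1 0 0 0 0"}}

```text
time_s: 12.0
tcp_pos: [0.5573, -0.0794, 0.07]
tool_rot: [[0.019, 1.0, -0.001], [-0.003, -0.001, -1.0], [-1.0, 0.019, 0.003]]
force: [-1.0, -0.3, 0.1]
opening: 0.488
```

{"method": "play_rows", "body": {"motion": "1 -2 2 -20 0;1 0 0 -15 0;1 0 0 0 0;1 0 0 0 0;1 0 0 0 0;1 0 0 0 0;1 0 0 0 0;1 0 0 0 0;1 0 0 0 0;1 0 0 0 0"}}

```text
time_s: 13.0
tcp_pos: [0.5577, -0.0824, 0.0362]
tool_rot: [[0.023, 1.0, -0.007], [-0.005, -0.007, -1.0], [-1.0, 0.023, 0.005]]
force: [-0.1, -0.3, -0.2]
opening: 0.49
```

{"method": "play_rows", "body": {"motion": "1 -3 5 -8 0;1 0 0 -6 0;1 0 0 0 0;1 0 0 0 0;1 0 0 0 0;1 0 0 0 0;1 0 0 0 0;1 0 0 0 0;1 0 0 0 0;1 0 0 0 0"}}

```text
time_s: 14.0
tcp_pos: [0.5544, -0.0767, 0.0209]
tool_rot: [[0.023, 1.0, -0.007], [-0.005, -0.007, -1.0], [-1.0, 0.023, 0.005]]
force: [-1.0, 0.4, -0.4]
opening: 0.491
```

{"method": "play_rows", "body": {"motion": "1 0 0 -5 0;1 0 0 -4 0;1 0 0 0 0;1 0 0 0 0;0 0 0 0 0;0 0 0 0 0;0 0 0 0 0;0 0 0 0 0;0 0 0 0 0;0 0 0 0 0"}}

```text
time_s: 15.0
tcp_pos: [0.5547, -0.0768, 0.0113]
tool_rot: [[0.024, 1.0, -0.007], [-0.005, -0.007, -1.0], [-1.0, 0.024, 0.005]]
force: [-0.5, -0.6, 0.8]
opening: 0.996
```

{"method": "play_rows", "body": {"motion": "0 0 0 0 0;0 0 0 0 0;0 0 0 20 0;0 0 0 30 0;0 0 0 30 0;0 0 0 0 0;0 0 0 0 0;0 0 0 0 0;0 0 0 0 0;0 0 0 0 0"}}

```text
time_s: 16.0
tcp_pos: [0.5519, -0.0765, 0.0907]
tool_rot: [[0.018, 1.0, -0.007], [-0.005, -0.007, -1.0], [-1.0, 0.018, 0.005]]
force: [-0.1, 0.4, -0.2]
opening: 0.999
```

```bash
cat > chk.py <<'E'
from h import *
import sys
# wrist: things and the rack squares
f,P=wcloud();X,Y,Z=P[...,0],P[...,1],P[...,2];px=f['pixels'].astype(int);save(f,sys.argv[1])
for q in sys.argv[2:]:
    for r in robot.regions_of(q,'wrist')[:3]:
        p=P[r['region']];p=p[p[:,2]<.07]
        if len(p)<50: continue
        t=p[p[:,2]>np.percentile(p[:,2],90)-.004]
        print(q,round(r['score'],2),len(p),np.percentile(p[:,2],95).round(4),cv2.minEnclosingCircle((t[:,:2]*1000).astype(np.float32)))
m=(px.max(-1)<60)&(abs(X-.543)<.06)&(abs(Y-.017)<.14)&(Z>.005)&(Z<.03)
n,l,st,c=cv2.connectedComponentsWithStats(m.astype(np.uint8))
for i in range(1,n):
    if st[i,4]>300: print('sq',st[i,4],cv2.minAreaRect((P[l==i][:,:2]*1000).astype(np.float32)))
E
python3 chk.py w4.png brass_tin_center new_rack
```

```text
brass_tin_center 0.92 2988 0.0332 ((554.6572875976562, -77.03784942626953), 23.160022735595703)
brass_tin_center 0.9 1832 0.0182 ((718.5452270507812, -74.6383285522461), 23.421161651611328)
brass_tin_center 0.64 1752 0.0181 ((761.42724609375, 21.688812255859375), 23.921430587768555)
new_rack 0.85 16731 0.0165 ((545.9521484375, -14.80795669555664), 105.3715591430664)
sq 4481 ((539.9151611328125, 47.19590759277344), (51.56513214111328, 51.689937591552734), 5.984446048736572)
sq 4643 ((546.6542358398438, -14.076971054077148), (51.532379150390625, 51.42803955078125), 6.3377203941345215)
sq 1083 ((553.8872680664062, -75.29125213623047), (51.03099822998047, 50.74625015258789), 6.493499279022217)
```

View pics/w4.png

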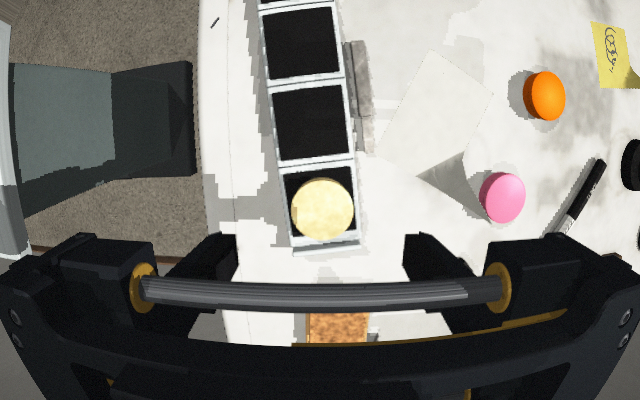

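{"method": "play_rows", "body": {"motion": "0 4 -36 0 0;0 4 -36 0 0;0 4 -36 0 0;0 4 -36 0 0;0 0 -36 0 0;0 0 0 0 0;0 0 -4 -10 0;0 0 0 -10 0;0 0 0 0 0;0 0 0 0 0"}}

```text
time_s: 17.15
tcp_pos: [0.5669, -0.2627, 0.0664]
tool_rot: [[0.015, 1.0, 0.0], [-0.001, 0.0, -1.0], [-1.0, 0.015, 0.001]]
force: [0.3, -0.5, 0.2]
opening: 0.998
```

{"method": "play_rows", "body": {"motion": "0 1 0 -15 0;0 0 0 -15 0;0 0 0 -10 0;0 0 0 -8 0;0 0 0 0 0;0 0 0 0 0;0 0 0 0 0;0 0 0 0 0;0 0 0 0 0;0 0 0 0 0"}}

```text
time_s: 18.15
tcp_pos: [0.5689, -0.26, 0.0144]
tool_rot: [[0.015, 1.0, 0.004], [-0.0, 0.004, -1.0], [-1.0, 0.015, 0.001]]
force: [-0.9, -0.3, -0.3]
opening: 1.001
```

{"method": "play_rows", "body": {"motion": "0 0 -3 -3 0;0 0 0 0 0;0 0 0 0 0;1 0 0 0 0;1 0 0 0 0;1 0 0 0 0;1 0 0 0 0;1 0 0 0 0;1 0 0 0 0;1 0 0 0 0"}}

```text
time_s: 19.15
tcp_pos: [0.5691, -0.2634, 0.0116]
tool_rot: [[0.016, 1.0, 0.004], [-0.001, 0.004, -1.0], [-1.0, 0.016, 0.001]]
force: [-0.1, 0.4, 0.9]
opening: 0.422
```

{"method": "play_rows", "body": {"motion": "1 0 0 0 0;1 0 0 0 0;1 0 0 0 0;1 0 0 10 0;1 0 0 15 0;1 0 0 20 0;1 0 0 15 0;1 0 0 0 0;1 0 0 0 0;1 0 0 0 0"}}

```text
time_s: 20.15
tcp_pos: [0.5695, -0.2636, 0.0778]
tool_rot: [[0.018, 1.0, 0.004], [-0.002, 0.004, -1.0], [-1.0, 0.018, 0.002]]
force: [0.1, -0.6, -0.2]
opening: 0.422
```

{"method": "play_rows", "body": {"motion": "1 -4 40 0 0;1 -4 40 0 0;1 -4 40 0 0;1 -4 40 0 0;1 -4 40 0 0;1 -3 40 0 0;1 0 9 0 0;1 0 0 0 0;1 0 0 0 0;1 0 0 0 0"}}

```text
time_s: 21.15
tcp_pos: [0.5396, -0.01, 0.0717]
tool_rot: [[0.009, 1.0, -0.001], [-0.004, -0.001, -1.0], [-1.0, 0.009, 0.004]]
force: [-0.1, 0.6, 0.1]
opening: 0.42
```

{"method": "play_rows", "body": {"motion": "1 6 -3 -12 0;1 0 0 -12 0;1 0 0 -10 0;1 0 0 -6 0;1 0 0 0 0;1 0 0 0 0;1 0 0 0 0;1 0 0 0 0;1 0 0 0 0;1 0 0 0 0"}}

```text
time_s: 22.15
tcp_pos: [0.5461, -0.0185, 0.0276]
tool_rot: [[0.008, 1.0, -0.008], [-0.006, -0.008, -1.0], [-1.0, 0.008, 0.006]]
force: [-1.1, 0.1, -0.1]
opening: 0.422
```

{"method": "play_rows", "body": {"motion": "1 1 4 -4 0;1 0 0 -4 0;1 0 0 0 0;1 0 0 0 0;1 0 0 0 0;1 0 0 -4 0;1 0 0 -3 0;1 0 0 0 0;1 0 0 0 0;1 0 0 0 0"}}

```text
time_s: 23.15
tcp_pos: [0.5475, -0.014, 0.0116]
tool_rot: [[0.009, 1.0, -0.008], [-0.006, -0.008, -1.0], [-1.0, 0.009, 0.006]]
force: [-0.4, 0.0, 0.8]
opening: 0.423
```

{"method": "play_rows", "body": {"motion": "0 0 0 0 0;0 0 0 0 0;0 0 0 0 0;0 0 0 0 0;0 0 0 0 0;0 0 0 0 0;0 0 0 0 0;0 0 0 0 0;0 0 0 20 0;0 0 0 30 0"}}

```text
time_s: 24.15
tcp_pos: [0.5445, -0.014, 0.0596]
tool_rot: [[0.002, 1.0, -0.008], [-0.006, -0.008, -1.0], [-1.0, 0.002, 0.006]]
force: [0.1, 0.2, -0.0]
opening: 1.004
```

{"method": "play_rows", "body": {"motion": "0 0 0 25 0;0 4 -45 0 0;0 4 -45 0 0;0 4 -45 0 0;0 4 -45 0 0;0 4 -45 0 0;0 0 -45 0 0;0 0 -38 0 0;0 0 0 0 0;0 0 0 0 0"}}

```text
time_s: 25.15
tcp_pos: [0.5657, -0.3319, 0.0905]
tool_rot: [[0.011, 1.0, -0.001], [-0.006, -0.001, -1.0], [-1.0, 0.011, 0.006]]
force: [0.7, 0.4, -0.6]
opening: 0.999
```

```bash
python3 chk.py w5.png pitch_dop_center weight_center; python3 - <<'E'
from h import *
f,P=wcloud();px=f['pixels']
X,Y,Z=P[...,0],P[...,1],P[...,2]
m=(abs(X-.567)<.03)&(abs(Y+.326)<.03)
for lo in range(14,52,4):
    q=P[m&(Z*1000>=lo)&(Z*1000<lo+4)]
    if len(q)>5: print(lo,len(q),np.round(np.r_[q[:,:2].min(0),q[:,:2].max(0)]*1000))
E
```

```text
pitch_dop_center 0.7 4651 0.0163 ((568.7200927734375, -202.9403076171875), 35.9349479675293)
pitch_dop_center 0.65 3763 0.0481 ((567.593994140625, -324.7581787109375), 19.82451820373535)
weight_center 0.59 934 0.0449 ((562.0540771484375, -386.0476989746094), 6.081023693084717)
14 793 [ 539. -354.  592. -296.]
18 48 [ 547. -313.  587. -301.]
22 47 [ 548. -311.  586. -301.]
26 43 [ 546. -315.  588. -301.]
30 63 [ 547. -313.  588. -301.]
34 141 [ 543. -348.  592. -300.]
38 941 [ 543. -348.  592. -301.]
42 1471 [ 547. -346.  588. -304.]
46 1007 [ 554. -340.  584. -309.]
```

View pics/w5.png

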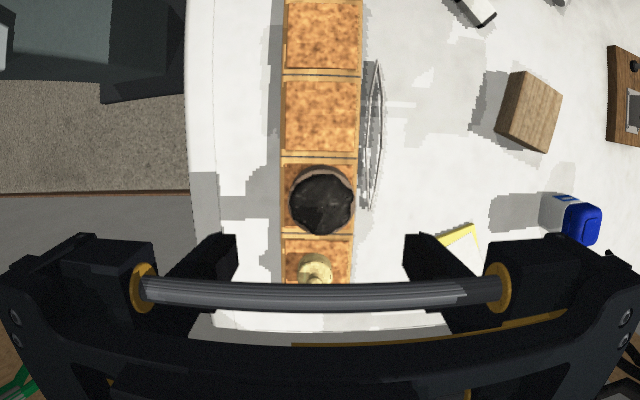

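{"method": "play_rows", "body": {"motion": "0 2 8 -15 0;0 0 0 -15 0;0 0 0 -15 0;0 0 0 -12 0;0 0 0 -8 0;0 0 0 0 0;0 0 0 0 0;0 0 0 0 0;0 0 0 0 0;0 0 0 0 0"}}

```text
time_s: 26.35
tcp_pos: [0.5692, -0.3162, 0.0191]
tool_rot: [[0.01, 1.0, 0.008], [-0.003, 0.008, -1.0], [-1.0, 0.01, 0.003]]
force: [-0.6, 0.2, -0.1]
opening: 1.0
```

{"method": "play_rows", "body": {"motion": "0 -1.5 -8 -4 0;0 0 0 -4 0;0 0 0 0 0;0 0 0 0 0;0 0 0 0 0;0 0 0 0 0;0 0 0 0 0;0 0 0 0 0;0 0 0 0 0;0 0 0 0 0"}}

```text
time_s: 27.35
tcp_pos: [0.5681, -0.3254, 0.0114]
tool_rot: [[0.012, 1.0, 0.007], [-0.004, 0.008, -1.0], [-1.0, 0.011, 0.004]]
force: [-0.8, -0.2, 0.5]
opening: 1.001
```

{"method": "play_rows", "body": {"motion": "1 0 1.5 -1 0;1 0 0 0 0;1 0 0 0 0;1 0 0 0 0;1 0 0 0 0;1 0 0 0 0;1 0 0 0 0;1 0 0 0 0;1 0 0 0 0;1 0 0 0 0"}}

```text
time_s: 28.35
tcp_pos: [0.5682, -0.3236, 0.0103]
tool_rot: [[0.012, 1.0, 0.008], [-0.004, 0.008, -1.0], [-1.0, 0.012, 0.004]]
force: [-0.6, -0.0, 0.4]
opening: 0.481
```

{"method": "play_rows", "body": {"motion": "1 0 0 10 0;1 0 0 15 0;1 0 0 20 0;1 0 0 20 0;1 0 0 0 0;1 0 0 0 0;1 0 0 0 0;1 0 0 0 0;1 0 0 0 0;1 0 0 0 0"}}

```text
time_s: 29.35
tcp_pos: [0.5669, -0.3232, 0.0795]
tool_rot: [[0.01, 1.0, 0.007], [-0.003, 0.007, -1.0], [-1.0, 0.01, 0.003]]
force: [-0.5, -0.5, 0.1]
opening: 0.481
```

```bash
python3 chk.py w6.png pitch_dop_center; python3 - <<'E'
from h import *
s=robot.state();f,P=wcloud();Z=P[...,2]
r=[r for r in robot.regions_of('pitch_dop_center','wrist')]
for d in r[:3]:
    p=P[d['region']]; print(d['score'],len(p),p.min(0),p.max(0),np.median(p,0))
c=f['pixels'];
E
```

```text
0.74 6372 [ 5.35673203e-01 -3.47781641e-01 -3.73370391e-04] [ 0.60201121 -0.25497788  0.23407063] [ 0.56705447 -0.3117941   0.11236988]
```

View pics/w6.png

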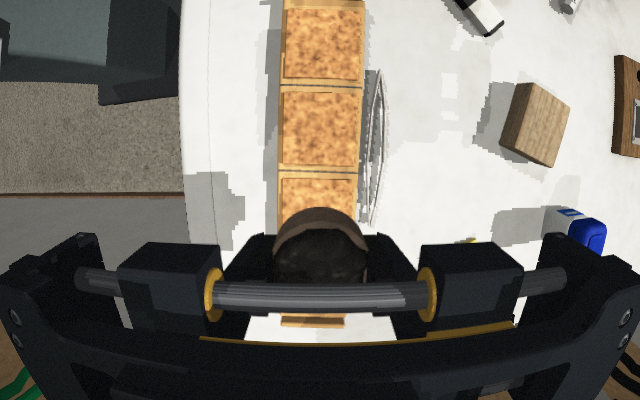

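{"method": "play_rows", "body": {"motion": "1 -3 43 0 0;1 -3 43 0 0;1 -3 43 0 0;1 -3 43 0 0;1 -3 43 0 0;1 -3 43 0 0;1 -3 43 0 0;1 -3 43 0 0;1 0 20 0 0;1 0 0 0 0"}}

```text
time_s: 30.55
tcp_pos: [0.5407, 0.0515, 0.0816]
tool_rot: [[0.017, 1.0, 0.004], [-0.006, 0.004, -1.0], [-1.0, 0.017, 0.006]]
force: [1.2, -0.1, -0.6]
opening: 0.483
```

{"method": "play_rows", "body": {"motion": "1 0 -2 -15 0;1 0 0 -15 0;1 0 0 -12 0;1 0 0 -8 0;1 0 0 0 0;1 0 0 0 0;1 0 0 0 0;1 0 0 0 0;1 0 0 0 0;1 0 0 0 0"}}

```text
time_s: 31.55
tcp_pos: [0.5436, 0.0433, 0.0321]
tool_rot: [[0.022, 1.0, -0.001], [-0.009, -0.001, -1.0], [-1.0, 0.022, 0.009]]
force: [0.6, 0.1, -0.3]
opening: 0.478
```

{"method": "play_rows", "body": {"motion": "1 -3.5 3.5 -6 0;1 0 0 -5 0;1 0 0 0 0;1 0 0 0 0;1 0 0 0 0;1 0 0 -4 0;1 0 0 -3 0;1 0 0 0 0;1 0 0 0 0;1 0 0 0 0"}}

```text
time_s: 32.55
tcp_pos: [0.5398, 0.0474, 0.0124]
tool_rot: [[0.022, 1.0, -0.001], [-0.009, -0.0, -1.0], [-1.0, 0.022, 0.009]]
force: [-0.3, 0.3, -1.4]
opening: 0.484
```

{"method": "play_rows", "body": {"motion": "1 0 0 -1.5 0;1 0 0 0 0;0 0 0 0 0;0 0 0 0 0;0 0 0 0 0;0 0 0 0 0;0 0 0 0 0;0 0 0 0 0;0 0 0 0 0;0 0 0 0 0"}}

```text
time_s: 33.55
tcp_pos: [0.5404, 0.0475, 0.0114]
tool_rot: [[0.023, 1.0, -0.001], [-0.008, -0.0, -1.0], [-1.0, 0.023, 0.008]]
force: [-0.7, 0.2, 0.0]
opening: 1.004
```

{"method": "play_rows", "body": {"motion": "0 0 0 0 0;0 0 0 20 0;0 0 0 30 0;0 0 0 30 0;0 3 -45 0 0;0 3 -45 0 0;0 3 -45 0 0;0 3 -45 0 0;0 3 -45 0 0;0 3 -45 0 0"}}

```text
time_s: 34.55
tcp_pos: [0.5587, -0.2214, 0.0954]
tool_rot: [[0.025, 1.0, 0.017], [-0.004, 0.017, -1.0], [-1.0, 0.025, 0.004]]
force: [1.0, -0.7, -0.8]
opening: 1.001
```

{"method": "play_rows", "body": {"motion": "0 3 -45 0 0;0 3 -45 0 0;0 0 -45 0 0;0 0 -15 0 0;0 0 0 0 0;0 0 0 0 0;0 0 0 0 0;0 0 0 0 0;0 0 0 0 0;0 0 0 0 0"}}

```text
time_s: 35.55
tcp_pos: [0.5633, -0.3772, 0.0948]
tool_rot: [[0.024, 1.0, 0.016], [-0.003, 0.016, -1.0], [-1.0, 0.024, 0.003]]
force: [0.8, 0.1, 0.0]
opening: 0.998
```

```bash
python3 chk.py w7.png weight_center;python3 - <<'E'
from h import *
f,P=wcloud()
X,Y,Z=P[...,0],P[...,1],P[...,2]
m=(abs(X-.563)<.024)&(abs(Y+.387)<.024)
for lo in range(16,50,4):
    q=P[m&(Z*1000>=lo)&(Z*1000<lo+4)]
    if len(q)>5: print(lo,len(q),np.round(np.r_[q[:,:2].min(0),q[:,:2].max(0)]*1000))
E
```

```text
weight_center 0.71 1181 0.0464 ((562.235107421875, -386.9775390625), 6.273426532745361)
16 274 [ 539. -411.  587. -363.]
20 47 [ 551. -380.  574. -373.]
24 46 [ 549. -383.  575. -373.]
28 78 [ 548. -400.  576. -373.]
32 783 [ 548. -400.  576. -373.]
40 27 [ 557. -393.  568. -381.]
44 204 [ 557. -393.  567. -381.]
```

{"method": "play_rows", "body": {"motion": "0 -1 -8 -15 0;0 0 0 -15 0;0 0 0 -15 0;0 0 0 -12 0;0 0 0 -8 0;0 0 0 0 0;0 0 0 0 0;0 0 0 0 0;0 0 0 0 0;0 0 0 0 0"}}

```text
time_s: 36.7
tcp_pos: [0.5609, -0.3868, 0.0228]
tool_rot: [[0.023, 1.0, 0.015], [-0.003, 0.015, -1.0], [-1.0, 0.023, 0.003]]
force: [-0.5, -0.1, 0.4]
opening: 0.996
```

{"method": "play_rows", "body": {"motion": "0 1 0 -6 0;0 0 0 -5 0;0 0 0 0 0;0 0 0 0 0;0 0 0 0 0;0 0 0 0 0;0 0 0 0 0;0 0 0 0 0;0 0 0 0 0;0 0 0 0 0"}}

```text
time_s: 37.7
tcp_pos: [0.5626, -0.3872, 0.0119]
tool_rot: [[0.024, 1.0, 0.015], [-0.004, 0.015, -1.0], [-1.0, 0.024, 0.004]]
force: [0.5, 0.1, 0.4]
opening: 1.002
```

{"method": "play_rows", "body": {"motion": "1 0 0 0 0;1 0 0 0 0;1 0 0 0 0;1 0 0 0 0;1 0 0 0 0;1 0 0 0 0;1 0 0 0 0;1 0 0 0 0;1 0 0 0 0;1 0 0 0 0"}}

```text
time_s: 38.7
tcp_pos: [0.5626, -0.3872, 0.0119]
tool_rot: [[0.024, 1.0, 0.015], [-0.004, 0.015, -1.0], [-1.0, 0.024, 0.004]]
force: [-0.1, -0.1, 0.3]
opening: 0.302
```

{"method": "play_rows", "body": {"motion": "1 0 0 10 0;1 0 0 15 0;1 0 0 20 0;1 0 0 20 0;1 0 0 0 0;1 0 0 0 0;1 0 0 0 0;1 0 0 0 0;1 0 0 0 0;1 0 0 0 0"}}

```text
time_s: 39.7
tcp_pos: [0.5611, -0.3863, 0.0806]
tool_rot: [[0.022, 1.0, 0.014], [-0.002, 0.014, -1.0], [-1.0, 0.022, 0.002]]
force: [-0.1, -0.2, -1.3]
opening: 0.304
```

{"method": "play_rows", "body": {"motion": "1 -2 40 8 0;1 -2 45 0 0;1 -2 45 0 0;1 -3 45 0 0;1 -3 45 0 0;1 -3 45 0 0;1 -3 45 0 0;1 -3 45 0 0;1 -3 45 0 0;1 0 0 0 0"}}

```text
time_s: 40.7
tcp_pos: [0.5312, 0.0263, 0.0866]
tool_rot: [[0.021, 1.0, 0.011], [-0.003, 0.011, -1.0], [-1.0, 0.021, 0.004]]
force: [0.1, -0.0, -2.1]
opening: 0.303
```

{"method": "play_rows", "body": {"motion": "1 -3 45 0 0;1 0 35 0 0;1 0 0 0 0;1 0 0 0 0;1 0 0 0 0;1 0 0 0 0;1 0 0 0 0;1 0 0 0 0;1 0 0 0 0;1 0 0 0 0"}}

```text
time_s: 41.7
tcp_pos: [0.5286, 0.099, 0.0859]
tool_rot: [[0.02, 1.0, 0.005], [-0.007, 0.005, -1.0], [-1.0, 0.02, 0.007]]
force: [-0.0, 0.6, -1.2]
opening: 0.304
```

{"method": "play_rows", "body": {"motion": "1 4 10 -15 0;1 0 0 -15 0;1 0 0 -12 0;1 0 0 -8 0;1 0 0 0 0;1 0 0 0 0;1 0 0 0 0;1 0 0 0 0;1 0 0 0 0;1 0 0 0 0"}}

```text
time_s: 42.7
tcp_pos: [0.5347, 0.1087, 0.0361]
tool_rot: [[0.024, 1.0, 0.003], [-0.006, 0.003, -1.0], [-1.0, 0.024, 0.006]]
force: [-0.3, -0.7, -0.9]
opening: 0.301
```

{"method": "play_rows", "body": {"motion": "1 -2 0 -6 0;1 0 0 -6 0;1 0 0 0 0;1 0 0 0 0;1 0 0 -5 0;1 0 0 -5 0;1 0 0 0 0;1 0 0 0 0;1 0 0 0 0;1 0 0 0 0"}}

```text
time_s: 43.7
tcp_pos: [0.5325, 0.1087, 0.012]
tool_rot: [[0.024, 1.0, 0.003], [-0.006, 0.003, -1.0], [-1.0, 0.024, 0.006]]
force: [-0.4, 0.1, -0.7]
opening: 0.299
```

{"method": "play_rows", "body": {"motion": "0 0 0 0 0;0 0 0 0 0;0 0 0 0 0;0 0 0 0 0;0 0 0 0 0;0 0 0 0 0;0 0 0 0 0;0 0 0 0 0;0 0 0 20 0;0 0 0 30 0"}}

```text
time_s: 44.7
tcp_pos: [0.5302, 0.1082, 0.0606]
tool_rot: [[0.019, 1.0, 0.003], [-0.008, 0.003, -1.0], [-1.0, 0.019, 0.008]]
force: [0.2, -0.1, 0.5]
opening: 1.003
```

{"method": "play_rows", "body": {"motion": "0 0 0 30 0;0 0 0 30 0;0 0 0 30 0;0 0 -35 20 0;0 0 -35 0 0;0 0 -35 0 0;0 0 -35 0 0;0 0 0 0 0;0 0 0 0 0;0 0 0 0 0"}}

```text
time_s: 45.7
tcp_pos: [0.5313, -0.0347, 0.1801]
tool_rot: [[0.027, 1.0, 0.006], [-0.005, 0.006, -1.0], [-1.0, 0.027, 0.006]]
force: [-0.0, 0.4, 0.4]
opening: 1.004
```

```bash
python3 chk.py w8.png brass_tin_center lidded_tin_center pitch_dop_center weight_center
python3 - <<'E'
from h import *
f=robot.grab_frame('side');P=cloud(f);save(f,'s8.png')
for q in('lidded_tin_center','weight_center','pitch_dop_center','brass_tin_center'):
    print(q,[(round(d['score'],2),np.round(d['position'],3)) for d in robot.mark_of(q,'side')[:3]])
E
```

```text
brass_tin_center 0.79 1490 0.0333 ((553.9755249023438, -77.05961608886719), 23.275672912597656)
brass_tin_center 0.67 1137 0.0182 ((718.294677734375, -74.66226959228516), 23.368467330932617)
lidded_tin_center 0.9 1361 0.0393 ((547.80859375, -14.286185264587402), 20.27918243408203)
pitch_dop_center 0.55 1929 0.0481 ((539.8877563476562, 45.71735763549805), 19.65668487548828)
weight_center 0.89 634 0.0462 ((532.9911499023438, 108.64910888671875), 6.24588680267334)
weight_center 0.55 568 0.0164 ((567.6087646484375, -217.48008728027344), 27.164350509643555)
sq 1598 ((532.9500122070312, 108.6938705444336), (51.02042007446289, 51.646060943603516), 6.744270324707031)
sq 997 ((546.7733154296875, -14.094644546508789), (51.03343200683594, 51.112369537353516), 6.443226337432861)
sq 547 ((553.6753540039062, -75.15433502197266), (51.01897048950195, 50.43479537963867), 6.641306400299072)
lidded_tin_center [(0.66, array([ 0.543, -0.014,  0.029]))]
weight_center [(0.55, array([0.53 , 0.109, 0.034]))]
pitch_dop_center [(0.77, array([0.54 , 0.047, 0.028]))]
brass_tin_center [(0.79, array([ 0.716, -0.073,  0.013]))]
```

View pics/w8.png

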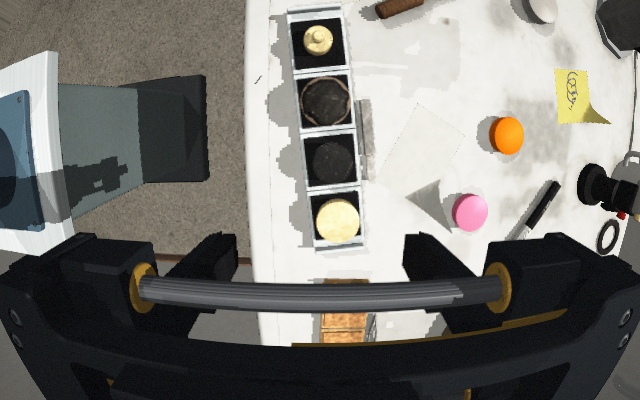

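View pics/s8.png

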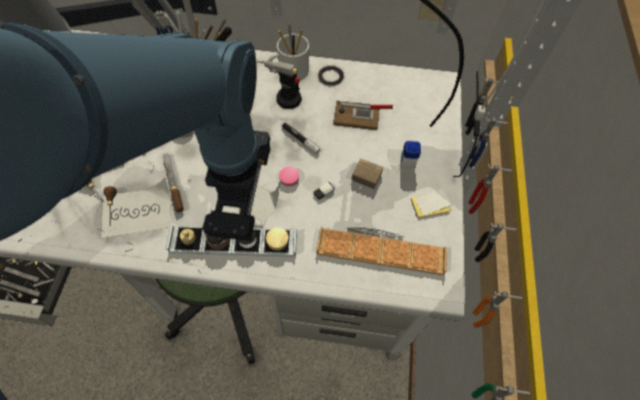

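All four stand upright in reversed order, within about 2 mm of their square centres. In the wrist view the weight is at (318,40), the dop at (327,100), the lidded tin at (333,160) and the brass tin at (337,218). The old board is empty, and the tweezers, blank, eraser and jar are where they were.

```bash
python3 -c "
from workcell import robot
print(robot.sign_off(), robot.state()['time_s'])"
```

```text
the job is handed in; nothing more can be done
the job is handed in; nothing more can be done
```

The four things now stand on the aluminium board in reverse order. From the left they are the brass weight, the pitch dop, the black-lidded tin and the brass tin. I handed the job in at about 46 s of the 99 s allowed.

**Last checks:** In the last wrist-camera check all four stood upright at their expected heights. The weight, lidded tin and brass tin were about 0.1, 1.1 and 1.9 mm from the measured middles of their squares. The dop nearly hides its square, so I compared it with the middle measured before placing and got about 1.5 mm. In the last pictures the old board was empty, and the tweezers, graver blank, eraser and salt jar looked unmoved. I judged those four by eye and did not measure them. The gripper was open and well clear of everything.

**What disagreed:**
- **Fingertips:** They are stated to be 22 mm ahead of the TCP, but the cameras showed them about 8 mm behind it. Because of this the first two grasps of the brass tin closed on air above it without moving it. After lowering the grasps by about 30 mm, every grasp held the first time.
- **Side camera:** Its network put the lidded tin about 4 mm off in x from the wrist camera's value, which is within its stated error. It did not report the placed brass tin, only the pink look-alike. The brass tin is plain to see in that picture.

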